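Empty the cassette sealer's catch tray into the tote

TASK

Swing the steel handle on top of the cassette sealer a quarter turn to its closed stop, before you disturb anything in the catch tray. Then collect the two full-size sealed cassettes whose ends stick out of the sealer's mouth: lay them in the grey tote flat on its floor, right way up, not stacked, and running the same way as the cassette already there, setting each down gently rather than dropping it. Leave the slimmer, lower test blank where it lies in the tray, leave the handle closed, and do not disturb the stored cassette or the other things on the bench.

Things in the scene. Friction and masses are not known exactly. Their poses are not given: they have to be found in the camera images.
- sealer: White bench-top cassette sealer, 310 wide, 200 deep, 150 mm tall, fixed; its catch tray is in front. Origin on the table under the middle of the mouth, in the plane of the front face; x points into the machine, y along the face, z up. Mouth 270 mm wide, open from the tray floor to 58 mm above the table; above it the upright face rises to 150 mm, so a gripper cannot stand upright close to it
- tray (a point): Middle of the open part of the steel catch tray, on its floor, 12 mm above the table, 80 mm in front of the sealer's face. The floor reaches 80 mm from here to the front lip (20 mm above the table) and on into the mouth to 180 mm behind the face; 270 mm wide, side walls 26 mm above the table
- handle (a joint): Quarter-turn handle on the sealer's top, hinge upright. 0 = open: the lever points straight out over the tray (sealer -x). It turns clockwise seen from above; 1.571 = closed stop: the lever lies over the sealer's top, along the face (sealer +y). Stays where it is left; about 2 N at the grip turns it
- handle_pivot (a point): Point on the handle's hinge axis, 158 mm above the table and 30 mm behind the front face (sealer x = +30 mm, y = 0)
- handle_grip (a point): Middle of the upright black round grip at the lever's end: 20 mm diameter, from 176 to 218 mm above the table, this point at 198 mm, 115 mm from the hinge axis. The lever below it is a flat steel bar 14 mm wide, top at 176 mm
- cassette_a: Full-size sealed cassette, white plastic box 110 long (x), 34 wide (y), 28 mm high, about 140 g. Origin at the centre of its underside, z up. Lies on the tray floor roughly along the sealer's x; 30 to 42 mm of it sticks out of the mouth, the rest is inside. The two cassettes and the blank lie side by side in any order, about 75 mm apart
- cassette_b: The other full-size cassette, the same in every way
- blank: Test blank: the same look and length (110 mm) but slimmer, 22 mm wide and 16 mm high. Origin at the centre of its underside. To stay in the tray
- tote: Grey open tote, fixed, outer 170 mm (x) by 240 mm (y) by 60 mm high, walls and floor 5 mm. Origin at the centre of its underside. Cassettes lie along its x axis
- stored: A full-size cassette (110 x 34 x 28 mm) already in the tote, lying along the tote's x beside its -y wall. Origin at the centre of its underside. To stay
- wash_bottle: White plastic bottle with red cap, 60 mm diameter, 150 mm tall; origin at the centre of its base
- beaker: Glass beaker, 70 mm diameter, 85 mm tall; origin at the centre of its base
- tip_box: Blue box 120 x 80 x 50 mm; origin at the centre of its underside
- screwdriver: Screwdriver with black handle lying on the table
- reagent_bottle: Amber bottle with black cap, 56 mm diameter, 110 mm tall; origin at the centre of its base
Things that resemble listed ones, but are neither listed nor needed, are in the scene too. Leave any yellow look-alike of the cassette_b alone.

How it is judged:
On the way:
1. The handle is turned to its closed stop (at least 1.47 of 1.571 rad) while neither cassette nor the blank has been moved by 10 mm (value of joint handle above 1.47 rad and distance of each of cassette_a, cassette_b, blank from where it was at the start of the episode below 0.01 m), for 0.2 s.
At the end, for the whole second after the job is handed in: Both full-size cassettes lie at rest in the tote, flat on its floor (underside within 6 mm of the floor, tilt under 0.12 rad, right way up) and within 0.30 rad of the tote's x axis; the handle is closed (over 1.45 rad); the blank and the stored cassette are within 25 mm of where they were (value of joint handle above 1.45 rad and x of cassette_a in the frame of tote between -0.055 and 0.055 m and y of cassette_a in the frame of tote between -0.105 and 0.105 m and z of cassette_a in the frame of tote between 0 and 0.011 m and angle between each of cassette_a, cassette_b's own z axis and vertical below 0.12 rad and angle between the x axis of each of cassette_a, cassette_b and the x axis of tote, either way round below 0.3 rad and linear speed of each of cassette_a, cassette_b below 0.02 m/s and x of cassette_b in the frame of tote between -0.055 and 0.055 m and y of cassette_b in the frame of tote between -0.105 and 0.105 m and z of cassette_b in the frame of tote between 0 and 0.011 m and distance of each of blank, stored from where it was at the start of the episode below 0.025 m); the robot touches nothing.
It fails at once if A cassette is dropped or thrown: it moves faster than 0.65 m/s (a fall of some 22 mm) out of the fingers' hold ((linear speed of cassette_a above 0.65 m/s and contact force between the fingers and cassette_a below 0.05 N) or (linear speed of cassette_b above 0.65 m/s and contact force between the fingers and cassette_b below 0.05 N)).
It fails at once if The blank or the stored cassette is shifted by more than 25 mm (distance of any of blank, stored from where it was at the start of the episode above 0.025 m).
It fails at once if Another thing on the bench is shifted by more than 30 mm (the white wash bottle, the glass beaker, the tip box, the screwdriver, the amber bottle) (distance of any of wash_bottle, beaker, tip_box, screwdriver, reagent_bottle from where it was at the start of the episode above 0.03 m).
It also fails if it takes over 72 s, if anything falls off the work surface, if the arm or the gripper's body presses on something with over 40 N, if the wrist force passes 120 N, or if a joint passes its speed limit or range.

ROBOT

A 6-joint arm with a two-finger parallel gripper is mounted at the origin on the work surface. World frame = base frame: x ahead of the robot, y to its left, z up, the work surface at z = 0. Lengths are in m, angles in rad, forces in N, time in s.
With the tool pointing down it reaches from about 0.2 to 0.875 m from the base axis. Payload 3.4 kg.
Tool frame: the origin (TCP) lies midway between the tips of the shut fingers; the grasp point (between the pads) lies 19 mm behind it (grasp_offset is the distance from the TCP to the grasp point, in m); z points along the fingers, y is the line along which they close (so a half turn about z gives the same grasp; the last joint's range is limited). The gripper opens to 94 mm and grips with 3 to 60 N. Pads are 16 mm wide; open, the fingers measure 119 mm over their backs; the gripper's body (75 mm by 177 mm) begins 78 mm behind the grasp point.
Start: joints at [-1.238, 0.276, 1.505, -0, 1.361, -0.121], TCP at [0.252, -0.517, 0.205] pointing down, gripper open.
Joint ranges: [-2.89, 2.89], [-0.75, 2.08], [0.22, 2.7], [-1.18, 4.32], [0.11, 2.71], [-2.7, 2.7]. Speed limits (rad/s): [2.57, 2.57, 3.14, 3.14, 3.14, 3.14].

INTERFACE

Orientations are given as a rotation vector (axis times angle).
In Python, from station import * gives the robot as it stands.
- The arm moves only by the tool arm_command, never from a script. Its argument "commands" is a list of rows, each a list of 3 entries, a list of its own where there are three numbers: the shift along the world's x, y, z in m, then the turn, a rotation vector about the world's x, y, z in rad, then the finger opening in m, from 0 to 0.094. A call has 1 to 20 rows; each row shifts and turns the commanded pose from where the row before left it; what a row does not reach is not made up. A row lasts 1/8 s, in which the tool goes at most 62.5 mm and 10.7 degrees, less where a joint would pass 70% of its speed; a pose out of reach is approached as far as the arm can. A call with a gripper value outside its range is refused whole. The fingers move at their own pace and stop on an object; the grip force is fixed at half the most. Time passes only in rows, so rows that do not move let the fingers close. It gives the time, the measured TCP pose, the force, the opening and the grip force at its end, in the units of the state.
- state(): the state, without advancing time (a new reading comes with each control period).
- read_camera(name): name is "scene" or "top"; returns (picture, depth): 420x560x3 uint8, red, green, blue; 420x560 float32, m along the optical axis (not along the pixel's ray), 0 where there is no reading.
- camera_model(name): a dict with "camera_matrix" (3x3 intrinsics, pixels), "k1" (the pictures are not rectified: a ray, as slopes to the right and down, at radius r is drawn at 1 + k1 r^2 times it, then the intrinsics apply), "view" (4x4, takes a point from world to camera coordinates). Camera axes: x right, y down, z forward; pixel columns grow to the right and rows downward; lengths in m; the calibration is good to about 2 mm. A picture is of the moment at which its call begins. camera_model takes no time and is no camera call.
- job_done(): hands the job in; it is judged then, once.
The state is a dict: "clock": time; "joint_positions": joint angles; "qvel": joint speeds; "joint_torque": joint torques, N m; "eef_pos": TCP position; "orientation": TCP orientation; "ft_force": force on the tool from outside, world axes, zero at the start; "wrist_torque": the same for the moment, N m; "finger_gap": opening from 0.0 (shut) to 1.0 (fully open); "grasp_force": force on a finger pad.
Only numpy, scipy, OpenCV 4.12 (cv2) and the standard library are available. Lean on these libraries where they do the work, as an engineer would, in place of code of your own. Each camera call takes 0.05 s, during which the arm holds its last target. There are 200 camera calls.

## Working session

There is one attempt and no reset: what is moved stays moved. The work goes in short steps, Python scripts to look and compute and a tool call to move; the robot and the scene stay as the last step left them, time stands still between calls to the robot, and variables do not carry over. Pictures are saved under pics/ and viewed, at most 10 in all, crops included, and the job is handed in when it is done.

Besides the shell and the picture viewer there is one more tool, called after ">>>" as name(argument=value, ...), one argument or row to a line, values as JSON. arm_command: Moves the arm, as the interface text tells. Its arguments: {"type":"object","properties":{"commands":{"type":"array","items":{"type":"array"}}},"required":["commands"]}

```bash
mkdir -p pics; ls; python3 - <<'E'
from station import *
import cv2,numpy as np
for n in ("scene","top"):
    p,d=read_camera(n); cv2.imwrite(f"pics/{n}0.png",p[...,::-1]); np.savez(f"{n}0.npz",p=p,d=d)
    m=camera_model(n); print(n,np.round(m["camera_matrix"],1).tolist(),m["k1"],np.round(m["view"],3).tolist())
print(state())
E
```

```text
pics
scene [[440.8, 0.0, 284.4], [0.0, 440.8, 197.0], [0.0, 0.0, 1.0]] 0.03438025969725995 [[0.837, 0.546, 0.021, -0.467], [0.387, -0.565, -0.729, -0.107], [-0.387, 0.618, -0.684, 1.585], [0.0, 0.0, 0.0, 1.0]]
top [[477.5, 0.0, 271.1], [0.0, 477.5, 213.9], [0.0, 0.0, 1.0]] -0.0227400943143153 [[0.029, -0.999, -0.024, 0.027], [-0.994, -0.026, -0.105, 0.56], [0.104, 0.026, -0.994, 1.473], [0.0, 0.0, 0.0, 1.0]]
{'clock': 0.1, 'joint_positions': array([-1.23797292e+00,  2.76460647e-01,  1.50594085e+00, -4.29576041e-05,
        1.36073056e+00, -1.21020562e-01]), 'qvel': array([-5.86225612e-04,  5.93790225e-07, -2.48472778e-03,  7.51168891e-04,
       -1.25638726e-03,  6.27414822e-04]), 'joint_torque': array([ 2.04449592e-03, -4.05453980e+01, -2.37779456e+01,  7.02234311e-02,
        2.98393588e-02, -4.85472901e-05]), 'eef_pos': array([ 0.25190002, -0.51633443,  0.20475799]), 'orientation': array([-3.05956281e+00, -7.06464265e-01,  3.21058266e-04]), 'ft_force': array([-0.16362244, -1.5097874 ,  0.21969102]), 'wrist_torque': array([-0.02201113, -0.00786473, -0.00548984]), 'grasp_force': 0.0, 'finger_gap': 1.0010350680229716}
```

View pics/top0.png

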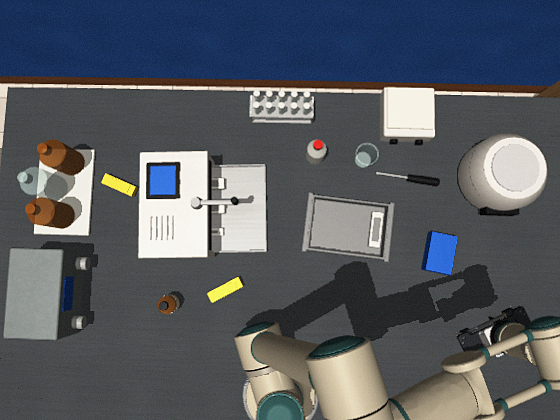

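View pics/scene0.png

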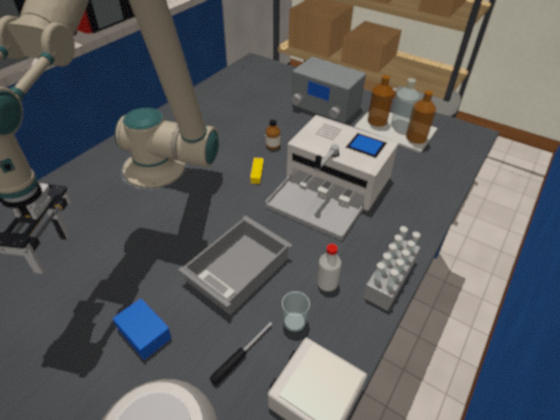

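The top view shows the sealer at (175,205) with its face to the right, the pivot at (196,202), the grip at (235,201), the tote at (348,227) and the stored cassette at (376,229). Things that could be taken for a cassette are the three white ends at the mouth, about (219,183), (217,208) and (218,243), the yellow look-alikes at (118,184) and (225,289), and the stored one at (376,229). I choose among the mouth ends by width and height, starting with a close crop.

```bash
cat > h.py <<'E'
import numpy as np,cv2
from station import *
def slopes(n,uv):
    m=camera_model(n);K=np.array(m["camera_matrix"]);q=(np.atleast_2d(uv).astype(float)-K[:2,2])/[K[0,0],K[1,1]]
    return cv2.undistortPoints(q.reshape(-1,1,2),np.eye(3),np.array([m["k1"],0,0,0,0.])).reshape(-1,2),np.array(m["view"])
def ray(n,uv):
    s,V=slopes(n,uv);R=V[:3,:3];c=-R.T@V[:3,3]
    return c,np.c_[s,np.ones(len(s))]@R
def onz(n,uv,z):
    c,d=ray(n,uv);return c+d*((z-c[2])/d[:,2])[:,None]
def cloud(n,d):
    h,w=d.shape;u,v=np.meshgrid(np.arange(w),np.arange(h));c,r=ray(n,np.c_[u.ravel(),v.ravel()])
    return (c+r*d.ravel()[:,None]).reshape(h,w,3)
E
python3 - <<'E'
from h import *
T=np.load("top0.npz");S=np.load("scene0.npz")
a=cv2.resize(T["p"][140:270,130:280],None,fx=4,fy=4,interpolation=2)
b=cv2.resize(S["p"][110:240,255:405],None,fx=4,fy=4,interpolation=2)
cv2.imwrite("pics/c1.png",cv2.resize(np.vstack([a,b]),None,fx=.57,fy=.57)[...,::-1]) if 0 else cv2.imwrite("pics/c1.png",cv2.resize(np.hstack([a,b]),(800,347))[...,::-1])
X=cloud("top",T["d"]);np.set_printoptions(precision=3,suppress=True,linewidth=200)
for r in range(176,252,3): print(r,[ (round(float(X[r,c,0]),3),round(float(X[r,c,1]),3),round(float(X[r,c,2])*1000)) for c in (212,215,218,221,224,227,235)])
# sealer top mask
Z=X[...,2]
for nm,(r0,r1,c0,c1),lo,hi in (("sealer",(140,270,130,230),.140,.157),("tote",(185,265,295,400),.050,.068),("stored",(200,255,362,388),.025,.040),("grip",(190,212,225,250),.205,.23),("tip",(220,285,415,465),.04,.06)):
    m=np.zeros(Z.shape,bool);m[r0:r1,c0:c1]=True;m&=(Z>lo)&(Z<hi)
    P=X[m][:,:2];print(nm,m.sum(),cv2.minAreaRect(P.astype(np.float32)*1000),np.median(Z[m]),P.mean(0))
E
```

```text
176 [(0.679, 0.237, 11), (0.679, 0.227, 13), (0.679, 0.217, 12), (0.679, 0.207, 15), (0.68, 0.198, 11), (0.679, 0.188, 17), (0.681, 0.162, 11)]
179 [(0.664, 0.232, 37), (0.665, 0.223, 36), (0.665, 0.214, 34), (0.665, 0.204, 38), (0.666, 0.194, 36), (0.67, 0.188, 12), (0.67, 0.162, 15)]
182 [(0.654, 0.231, 43), (0.655, 0.223, 35), (0.655, 0.213, 39), (0.655, 0.203, 39), (0.656, 0.194, 37), (0.66, 0.187, 12), (0.661, 0.162, 10)]
185 [(0.645, 0.231, 40), (0.645, 0.221, 40), (0.645, 0.212, 43), (0.646, 0.203, 36), (0.646, 0.193, 39), (0.651, 0.187, 8), (0.65, 0.161, 17)]
188 [(0.636, 0.231, 36), (0.635, 0.221, 44), (0.636, 0.212, 36), (0.638, 0.204, 27), (0.637, 0.194, 34), (0.64, 0.186, 15), (0.642, 0.162, 6)]
191 [(0.629, 0.234, 15), (0.629, 0.224, 16), (0.63, 0.215, 14), (0.63, 0.205, 14), (0.63, 0.195, 15), (0.631, 0.186, 14), (0.632, 0.16, 12)]
194 [(0.621, 0.235, 6), (0.62, 0.224, 12), (0.621, 0.215, 11), (0.621, 0.206, 9), (0.621, 0.195, 14), (0.621, 0.186, 11), (0.622, 0.16, 15)]
197 [(0.61, 0.234, 13), (0.611, 0.224, 10), (0.611, 0.214, 13), (0.611, 0.205, 10), (0.611, 0.195, 11
[... 2655 characters left out ...]
326.4043884277344), (311.4433288574219, 202.88217163085938), 2.498061180114746) 0.15026825597768312 [0.567 0.326]
tote 953 ((524.5447998046875, -195.45591735839844), (262.2593688964844, 182.64785766601562), 84.4105224609375) 0.059097859918175066 [ 0.525 -0.199]
stored 414 ((521.5606079101562, -272.6116943359375), (75.45194244384766, 152.63279724121094), 84.75276947021484) 0.03299637094002472 [ 0.523 -0.287]
grip 44 ((576.9011840820312, 140.9753875732422), (19.065410614013672, 17.675975799560547), 47.01992416381836) 0.21581122109336626 [0.577 0.141]
tip 1070 ((451.7661437988281, -483.1186828613281), (84.1302261352539, 120.54985046386719), 79.79130554199219) 0.05023015127740482 [ 0.451 -0.481]
```

View pics/c1.png

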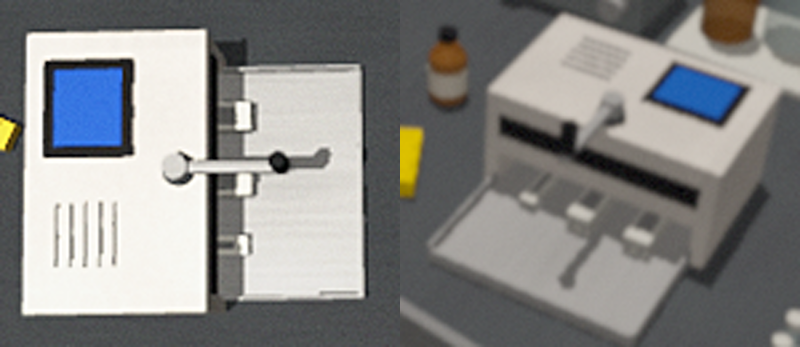

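The two tall ends (top at about 40 mm) at x≈0.650 and x≈0.570 are the full-size cassettes. The low end (28 mm) at x≈0.497 is the blank. The handle comes first, so I lift and go above its grip.

>>> arm_command(
  commands=[
    [[0,0,0.05],[0,0,0],0.06],
    [[0,0,0.05],[0,0,0],0.06],
    [[0,0,0.045],[0,0,0],0.06],
    [[0.0204,0.0411,0],[0,0,0.0725],0.06],
    [[0.0204,0.0411,0],[0,0,0.0725],0.06],
    [[0.0204,0.0411,0],[0,0,0.0725],0.06],
    [[0.0204,0.0411,0],[0,0,0.0725],0.06],
    [[0.0204,0.0411,0],[0,0,0.0725],0.06],
    [[0.0204,0.0411,0],[0,0,0.0725],0.06],
    [[0.0204,0.0411,0],[0,0,0.0725],0.06],
    [[0.0204,0.0411,0],[0,0,0.0725],0.06],
    [[0.0204,0.0411,0],[0,0,0.0725],0.06],
    [[0.0204,0.0411,0],[0,0,0.0725],0.06],
    [[0.0204,0.0411,0],[0,0,0.0725],0.06],
    [[0.0204,0.0411,0],[0,0,0.0725],0.06],
    [[0.0204,0.0411,0],[0,0,0.0725],0.06],
    [[0.0204,0.0411,0],[0,0,0.0725],0.06],
    [[0.0204,0.0411,0],[0,0,0.0725],0.06],
    [[0.0204,0.0411,0],[0,0,0.0725],0.06],
  ],
)

```text
clock: 2.48
eef_pos: [0.5788, 0.1422, 0.35]
orientation: [-2.17, -2.271, 0.001]
ft_force: [0.5, -0.3, 1.2]
finger_gap: 0.638
grasp_force: 0.0
```

```bash
cat >> h.py <<'E'
from scipy.spatial.transform import Rotation as Rn
def pose():
    s=state();R=Rn.from_rotvec(s["orientation"]).as_matrix();print("t",round(s["clock"],2),"p",np.round(s["eef_pos"],4),"y",np.round(R[:,1],3),"z",np.round(R[:,2],3),"F",np.round(s["ft_force"],1),"gap",round(s["finger_gap"]*94,1),"grip",round(float(s["grasp_force"]),1),"q",np.round(s["joint_positions"],2))
    return s
E
python3 - <<'E'
from h import *
np.set_printoptions(precision=4,suppress=True);pose()
T=np.load("top0.npz");X=cloud("top",T["d"]);Z=X[...,2];p=T["p"].astype(int)
th=np.radians(2.5);F=np.array([.5755,.2265]);sx=np.array([-np.sin(th),np.cos(th)]);sy=np.array([-np.cos(th),-np.sin(th)])
L=np.dstack([(X[...,:2]-F)@sx,(X[...,:2]-F)@sy])*1000
for nm,y0,y1,lo,hi in (("c1",-110,-45,.030,.052),("c2",-30,40,.030,.052),("blank",40,120,.021,.036)):
    m=(L[...,0]>-70)&(L[...,0]<-8)&(L[...,1]>y0)&(L[...,1]<y1)&(Z>lo)&(Z<hi)
    Q=L[m];print(nm,m.sum(),"front",np.percentile(Q[:,0],[0,5]),"z",np.median(Z[m]))
    for a in (-14,-22,-30,-38):
        s=Q[abs(Q[:,0]-a)<4.5][:,1]
        if len(s): print("  ",a,s.min(),s.max(),len(s))
# tote walls, stored
hsv=cv2.cvtColor(T["p"],cv2.COLOR_RGB2HSV)
m=(hsv[...,2]>200)&(hsv[...,1]<30);k=np.zeros(m.shape,bool);k[205:252,365:388]=1;m&=k
ys,xs=np.nonzero(m);P=onz("top",np.c_[xs,ys],.033);print("stored",len(P),cv2.minAreaRect((P[:,:2]*1000).astype(np.float32)))
m=np.zeros(Z.shape,bool);m[195:262,306:362]=1;m&=(Z<.012)&(Z>-.002)
print("floor pts",m.sum(),np.median(Z[m]))
for c in (295,300,303,306,309,312,315): print(c,[(round(X[r,c,0]*1000),round(X[r,c,1]*1000),round(Z[r,c]*1000)) for r in (225,)])
for c in (382,385,388,391,394,397): print(c,[(round(X[r,c,0]*1000),round(X[r,c,1]*1000),round(Z[r,c]*1000)) for r in (225,)])
for r in (189,192,194,196,198,200,203,240,244,248,250,252,254,257,260): print(r,[(round(X[r,c,0]*1000),round(X[r,c,1]*1000),round(Z[r,c]*1000)) for c in (345,)])
E
```

```text
t 2.48 p [0.5788 0.1422 0.35  ] y [ 0.999  0.046 -0.001] z [-0.001 -0.    -1.   ] F [ 0.5 -0.3  1.2] gap 60.0 grip 0.0 q [ 0.12  0.27  1.17 -0.    1.71  0.08]
c1 103 front [-36.7396 -36.1854] z 0.03973404342483189
   -14 -91.72167774495979 -59.28434111116224 33
   -22 -92.25200475665929 -60.153798646727545 26
   -30 -91.21171855627887 -60.40364491779018 32
   -38 -90.74372246914623 -60.07905309691607 14
c2 83 front [-36.551  -36.0624] z 0.04013284198788036
   -14 -5.514483050607722 16.694278634146922 24
   -22 -8.726785398671586 16.91364738271235 26
   -30 -8.726785398671586 17.24281379059301 27
   -38 -8.962453489162712 16.78193341314644 9
blank 57 front [-68.2707 -31.9119] z 0.02781284174501608
   -14 65.9023839309548 84.92929161788354 19
   -22 66.19223755722791 85.26862373758325 21
   -30 65.88910747586247 85.28615695254332 15
   -38 78.61796720112771 81.76819490168884 2
stored 227 ((520.3214721679688, -285.4510803222656), (34.36436462402344, 108.51436614990234), 83.74457550048828)
floor pts 2918 0.004504698767871185
295 [(528, -34, 3)]
300 [(529, -51, -2)]
303 [(529, -60, 1)]
306 [(524, -67, 59)]
309 [(524, -76, 62)]
312 [(529, -88, 10)]
315 [(529, -98, 7)]
382 [(535, -309, 14)]
385 [(532, -311, 49)]
388 [(531, -318, 59)]
391 [(531, -327, 57)]
394 [(537, -350, 0)]
397 [(537, -359, 0)]
189 [(649, -192, 2)]
192 [(640, -193, -5)]
194 [(633, -193, -1)]
196 [(625, -192, 7)]
198 [(611, -186, 58)]
200 [(606, -186, 51)]
203 [(603, -193, 1)]
240 [(484, -193, 9)]
244 [(472, -194, 4)]
248 [(459, -194, 4)]
250 [(453, -195, -1)]
252 [(445, -188, 56)]
254 [(440, -192, 27)]
257 [(431, -195, 6)]
260 [(421, -196, -7)]
```

>>> arm_command(
  commands=[
    [[0,0,-0.05],[0,0,0],0.06],
    [[0,0,-0.05],[0,0,0],0.06],
    [[0,0,-0.04],[0,0,0],0.06],
    [[0,0,-0.02],[0,0,0],0.06],
    [[0,0,0],[0,0,0],0.03],
    [[0,0,0],[0,0,0],0.022],
    [[0,0,0],[0,0,0],0.022],
    [[0,0,0],[0,0,0],0.022],
    [[0,0,0],[0,0,0],0.022],
    [[0,0,0],[0,0,0],0.022],
  ],
)

```text
clock: 3.72
eef_pos: [0.5785, 0.1408, 0.1907]
orientation: [2.173, 2.268, 0.0]
ft_force: [-0.7, -1.2, -0.1]
finger_gap: 0.232
grasp_force: 0.0
```

>>> arm_command(
  commands=[
    [[-0.018,0.0006,0],[0,0,-0.157],0.022],
    [[-0.0177,0.0034,0],[0,0,-0.157],0.022],
    [[-0.017,0.0062,0],[0,0,-0.157],0.022],
    [[-0.0158,0.0088,0],[0,0,-0.157],0.022],
    [[-0.0142,0.0111,0],[0,0,-0.157],0.022],
    [[-0.0123,0.0132,0],[0,0,-0.157],0.022],
    [[-0.0101,0.015,0],[0,0,-0.157],0.022],
    [[-0.0076,0.0163,0],[0,0,-0.157],0.022],
    [[-0.005,0.0173,0],[0,0,-0.157],0.022],
    [[-0.0022,0.0179,0],[0,0,-0.157],0.022],
    [[0,0.002,0],[0,0,0],0.022],
    [[0,0.002,0],[0,0,0],0.022],
    [[0,0,0],[0,0,0],0.022],
    [[0,0,0],[0,0,0],0.022],
  ],
)

```text
clock: 5.48
eef_pos: [0.4585, 0.254, 0.1903]
orientation: [3.14, 0.069, -0.001]
ft_force: [-1.2, -2.2, 0.0]
finger_gap: 0.236
grasp_force: 0.9
```

```bash
python3 - <<'E'
from h import *
s=pose();d=s["eef_pos"][:2]-[.574,.2565];print("angle from sealer -x", np.degrees(np.arctan2(-d[0],-d[1]))+2.5, np.hypot(*d))
E
```

```text
t 5.47 p [0.4585 0.254  0.1903] y [ 0.044 -0.999  0.001] z [-0.001 -0.001 -1.   ] F [-1.2 -2.2  0. ] gap 22.2 grip 0.9 q [ 0.37  0.21  1.64 -0.    1.3   1.9 ]
angle from sealer -x 91.25066286674277 0.11557288187692662
```

>>> arm_command(
  commands=[
    [[0,-0.002,0],[0,0,0],0.05],
    [[0,0,0],[0,0,0],0.05],
    [[0,0,0.06],[0,0,0],0.05],
    [[0,0,0.06],[0,0,0],0.05],
    [[0,0,0.06],[0,0,0],0.05],
    [[0.0163,-0.0128,-0.0058],[0,0,0.131],0.055],
    [[0.0163,-0.0128,-0.0058],[0,0,0.131],0.055],
    [[0.0163,-0.0128,-0.0058],[0,0,0.131],0.055],
    [[0.0163,-0.0128,-0.0058],[0,0,0.131],0.055],
    [[0.0163,-0.0128,-0.0058],[0,0,0.131],0.055],
    [[0.0163,-0.0128,-0.0058],[0,0,0.131],0.055],
    [[0.0163,-0.0128,-0.0058],[0,0,0.131],0.055],
    [[0.0163,-0.0128,-0.0058],[0,0,0.131],0.055],
    [[0.0163,-0.0128,-0.0058],[0,0,0.131],0.055],
    [[0.0163,-0.0128,-0.0058],[0,0,0.131],0.055],
    [[0.0163,-0.0128,-0.0058],[0,0,0.131],0.055],
    [[0.0163,-0.0128,-0.0058],[0,0,0.131],0.055],
  ],
)

```text
clock: 7.6
eef_pos: [0.6551, 0.0987, 0.3007]
orientation: [2.166, 2.276, 0.002]
ft_force: [-0.2, 0.4, -0.2]
finger_gap: 0.581
grasp_force: 0.0
```

>>> arm_command(
  commands=[
    [[0,0,0],[0.109,0.0048,0],0.055],
    [[0,0,0],[0.109,0.0048,0],0.055],
    [[0,0,0],[0.109,0.0048,0],0.055],
    [[0,0,0],[0.109,0.0048,0],0.055],
  ],
)

```text
clock: 8.1
eef_pos: [0.6548, 0.0988, 0.3014]
orientation: [-1.93, -2.019, -0.434]
ft_force: [-0.5, -0.3, 0.3]
finger_gap: 0.587
grasp_force: 0.0
```

```bash
python3 - <<'E'
from h import *
pose()
a,_=read_camera("top");b,_=read_camera("scene")
cv2.imwrite("pics/c2.png",np.hstack([cv2.resize(a[120:290,120:300],(400,378)),cv2.resize(b[90:260,235:415],(400,378))])[...,::-1])
E
```

```text
t 8.1 p [0.6548 0.0988 0.3014] y [0.999 0.045 0.003] z [-0.017  0.425 -0.905] F [-0.5 -0.3  0.3] gap 55.2 grip 0.0 q [-0.21  0.39  1.19  0.43  1.67 -0.23]
```

View pics/c2.png

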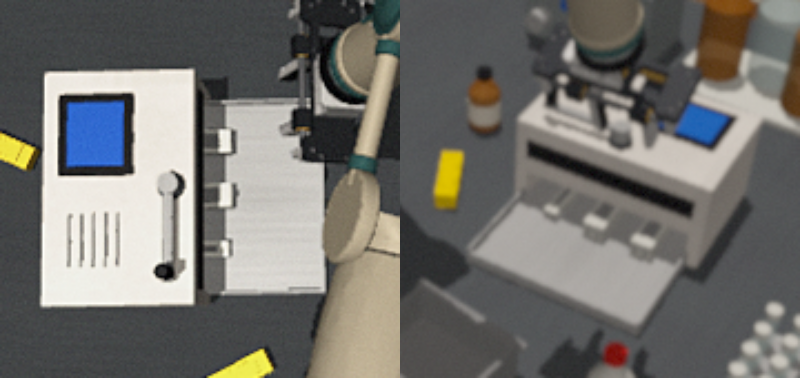

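The crop shows the handle closed: hub at (171,183), grip at (164,271), lever lying along the face. The three ends at (225,140), (226,194) and (222,247) have not moved. Next I grasp cassette 1, the upper one.

>>> arm_command(
  commands=[
    [[-0.0002,0.0164,-0.042],[0,0,0],0.055],
    [[-0.0002,0.0164,-0.042],[0,0,0],0.055],
    [[-0.0002,0.0164,-0.042],[0,0,0],0.055],
    [[-0.0002,0.0164,-0.042],[0,0,0],0.055],
    [[-0.0002,0.0164,-0.042],[0,0,0],0.055],
    [[-0.0003,0.0085,-0.018],[0,0,0],0.055],
    [[-0.0003,0.0085,-0.018],[0,0,0],0.055],
    [[-0.0003,0.0085,-0.018],[0,0,0],0.055],
    [[-0.0003,0.0085,-0.0165],[0,0,0],0.055],
    [[0,0,0],[0,0,0],0.055],
  ],
)

```text
clock: 9.45
eef_pos: [0.6508, 0.2158, 0.019]
orientation: [-1.93, -2.02, -0.426]
ft_force: [-0.5, -0.8, 0.7]
finger_gap: 0.583
grasp_force: 0.0
```

>>> arm_command(
  commands=[
    [[0,0,0],[0,0,0],0.03],
    [[0,0,0],[0,0,0],0.03],
    [[0,0,0],[0,0,0],0.03],
    [[0,0,0],[0,0,0],0.03],
    [[0,0,0],[0,0,0],0.03],
  ],
)

```text
clock: 10.07
eef_pos: [0.6527, 0.2146, 0.0212]
orientation: [-1.932, -2.021, -0.431]
ft_force: [-0.0, -1.9, 4.8]
finger_gap: 0.355
grasp_force: 30.0
```

>>> arm_command(
  commands=[
    [[0,0,0.0005],[0,0,0],0.03],
    [[0.0005,-0.011,0],[0,0,0],0.03],
    [[0.0005,-0.011,0],[0,0,0],0.03],
    [[0.0005,-0.011,0],[0,0,0],0.03],
    [[0.0005,-0.011,0],[0,0,0],0.03],
    [[0.0005,-0.011,0],[0,0,0],0.03],
    [[0.0005,-0.011,0],[0,0,0],0.03],
    [[0.0005,-0.011,0],[0,0,0],0.03],
    [[0.0005,-0.011,0],[0,0,0],0.03],
    [[0,0,0],[0,0,0],0.03],
  ],
)

```text
clock: 11.32
eef_pos: [0.6562, 0.1251, 0.0212]
orientation: [-1.933, -2.021, -0.428]
ft_force: [-1.7, -1.0, 6.1]
finger_gap: 0.362
grasp_force: 30.0
```

>>> arm_command(
  commands=[
    [[0,0,0],[0,0,0],0.055],
    [[0,0,0],[0,0,0],0.055],
    [[0,0,0],[0,0,0],0.055],
    [[0,-0.0085,0.018],[0,0,0],0.055],
    [[0,-0.0085,0.018],[0,0,0],0.055],
    [[0,-0.0085,0.018],[0,0,0],0.055],
    [[0,-0.0085,0.018],[0,0,0],0.055],
    [[0,0,0],[-0.109,-0.0048,0],0.055],
    [[0,0,0],[-0.109,-0.0048,0],0.055],
    [[0,0,0],[-0.109,-0.0048,0],0.055],
    [[0,0,0],[-0.109,-0.0048,0],0.055],
    [[0,0.03,0],[0,0,0],0.055],
    [[-0.001,0.036,0],[0,0,0],0.055],
    [[0,0,-0.03],[0,0,0],0.055],
    [[0,0,-0.03],[0,0,0],0.055],
    [[0,0,-0.016],[0,0,0],0.055],
    [[0,0,0],[0,0,0],0.055],
  ],
)

```text
clock: 13.45
eef_pos: [0.6545, 0.1585, 0.0164]
orientation: [-2.171, -2.27, 0.002]
ft_force: [-0.9, 0.5, 0.5]
finger_gap: 0.585
grasp_force: 0.0
```

>>> arm_command(
  commands=[
    [[0,0,0],[0,0,0],0.03],
    [[0,0,0],[0,0,0],0.03],
    [[0,0,0],[0,0,0],0.03],
    [[0,0,0],[0,0,0],0.03],
  ],
)

```text
clock: 13.95
eef_pos: [0.6557, 0.159, 0.0181]
orientation: [2.17, 2.27, 0.002]
ft_force: [-0.8, -0.2, 5.7]
finger_gap: 0.356
grasp_force: 30.0
```

```bash
python3 - <<'E'
from h import *
pose()
a,_=read_camera("top");b,_=read_camera("scene")
cv2.imwrite("pics/c3.png",np.hstack([cv2.resize(a[120:290,120:300],(400,378)),cv2.resize(b[90:260,235:415],(400,378))])[...,::-1])
E
```

```text
t 13.95 p [0.6557 0.159  0.0181] y [0.999 0.045 0.002] z [ 0.002  0.    -1.   ] F [-0.8 -0.2  5.7] gap 33.4 grip 30.0 q [ 0.13  0.56  1.53 -0.    1.05  0.09]
```

View pics/c3.png

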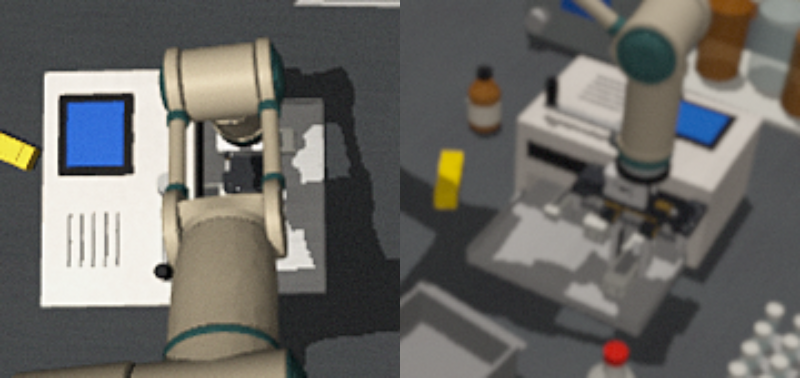

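The crop shows the gripper holding a fully withdrawn cassette in the middle of the tray. The blank and cassette 2 are undisturbed. I lift and carry this one.

>>> arm_command(
  commands=[
    [[0,0,0.02],[0,0,0],0.03],
    [[0,0,0.04],[0,0,0],0.03],
    [[0,0,0.06],[0,0,0],0.03],
    [[0,0,0.06],[0,0,0],0.03],
    [[-0.011,-0.0309,0],[0,0,0.119],0.03],
    [[-0.011,-0.0309,0],[0,0,0.119],0.03],
    [[-0.011,-0.0309,0],[0,0,0.119],0.03],
    [[-0.011,-0.0309,0],[0,0,0.119],0.03],
    [[-0.011,-0.0309,0],[0,0,0.119],0.03],
    [[-0.011,-0.0309,0],[0,0,0.119],0.03],
    [[-0.011,-0.0309,0],[0,0,0.119],0.03],
    [[-0.011,-0.0309,0],[0,0,0.119],0.03],
    [[-0.011,-0.0309,0],[0,0,0.119],0.03],
    [[-0.011,-0.0309,0],[0,0,0.119],0.03],
    [[-0.011,-0.0309,0],[0,0,0.119],0.03],
    [[-0.011,-0.0309,0],[0,0,0.119],0.03],
    [[0,0,0],[0,0,0],0.03],
  ],
)

```text
clock: 16.18
eef_pos: [0.5221, -0.2134, 0.1964]
orientation: [-0.159, -3.137, -0.0]
ft_force: [-0.8, 0.5, -0.3]
finger_gap: 0.359
grasp_force: 30.0
```

```bash
python3 - <<'E'
from h import *
pose()
b,_=read_camera("scene")
cv2.imwrite("pics/c4.png",cv2.resize(b[130:330,140:380],(720,600))[...,::-1])
E
```

```text
t 16.18 p [ 0.5221 -0.2134  0.1964] y [0.101 0.995 0.   ] z [-0.001  0.    -1.   ] F [-0.8  0.5 -0.3] gap 33.8 grip 30.0 q [-0.51  0.27  1.54 -0.    1.33 -1.98]
```

View pics/c4.png

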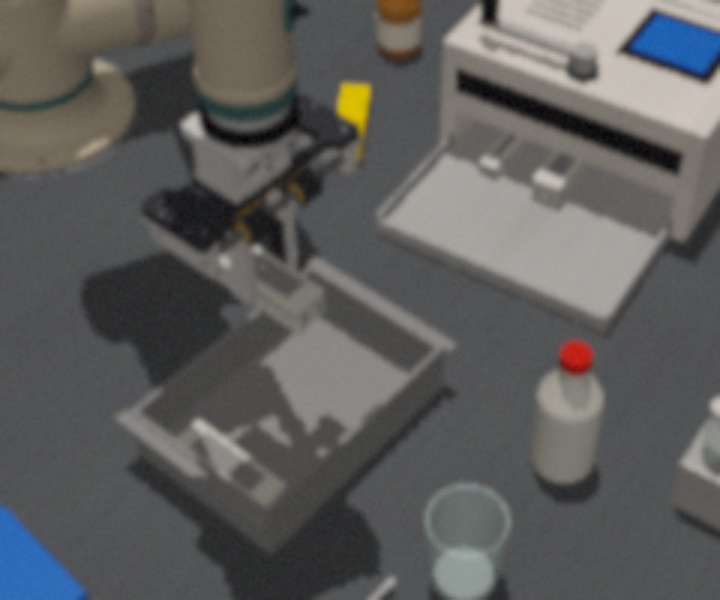

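The cassette is held level above the tote at about (275,280), with the stored one at (235,465). I lower it gently.

>>> arm_command(
  commands=[
    [[0,0,-0.04],[0,0,0],0.03],
    [[0,0,-0.05],[0,0,0],0.03],
    [[0,0,-0.04],[0,0,0],0.03],
    [[0,0,-0.02],[0,0,0],0.03],
    [[0,0,-0.015],[0,0,0],0.03],
    [[0,0,-0.01],[0,0,0],0.03],
    [[0,0,-0.005],[0,0,0],0.03],
    [[0,0,-0.002],[0,0,0],0.03],
    [[0,0,0],[0,0,0],0.03],
  ],
)

```text
clock: 17.35
eef_pos: [0.5233, -0.2121, 0.0153]
orientation: [0.154, 3.137, -0.001]
ft_force: [1.1, -0.4, -1.0]
finger_gap: 0.36
grasp_force: 30.0
```

>>> arm_command(
  commands=[
    [[0,0,-0.002],[0,0,0],0.03],
    [[0,0,-0.002],[0,0,0],0.03],
    [[0,0,0],[0,0,0],0.03],
  ],
)

```text
clock: 17.73
eef_pos: [0.5232, -0.212, 0.0111]
orientation: [0.154, 3.137, -0.0]
ft_force: [-0.4, -1.3, 0.3]
finger_gap: 0.359
grasp_force: 30.0
```

>>> arm_command(
  commands=[
    [[0,0,-0.001],[0,0,0],0.03],
    [[0,0,0],[0,0,0],0.046],
    [[0,0,0],[0,0,0],0.046],
    [[0,0,0.02],[0,0,0],0.046],
    [[0,0,0.06],[0,0,0],0.046],
    [[0,0,0.06],[0,0,0],0.046],
    [[0,0,0.06],[0,0,0],0.046],
  ],
)

```text
clock: 18.6
eef_pos: [0.5227, -0.2117, 0.2115]
orientation: [-0.153, -3.138, -0.0]
ft_force: [2.0, 0.0, -1.0]
finger_gap: 0.488
grasp_force: 0.0
```

>>> arm_command(
  commands=[
    [[0.0046,0.0256,0.0075],[0,0,-0.119],0.055],
    [[0.0046,0.0256,0.0075],[0,0,-0.119],0.055],
    [[0.0046,0.0256,0.0075],[0,0,-0.119],0.055],
    [[0.0046,0.0256,0.0075],[0,0,-0.119],0.055],
    [[0.0046,0.0256,0.0075],[0,0,-0.119],0.055],
    [[0.0046,0.0256,0.0075],[0,0,-0.119],0.055],
    [[0.0046,0.0256,0.0075],[0,0,-0.119],0.055],
    [[0.0046,0.0256,0.0075],[0,0,-0.119],0.055],
    [[0.0046,0.0256,0.0075],[0,0,-0.119],0.055],
    [[0.0046,0.0256,0.0075],[0,0,-0.119],0.055],
    [[0.0046,0.0256,0.0075],[0,0,-0.119],0.055],
    [[0.0046,0.0256,0.0075],[0,0,-0.119],0.055],
    [[0,0,0],[0.109,0.0048,0],0.055],
    [[0,0,0],[0.109,0.0048,0],0.055],
    [[0,0,0],[0.109,0.0048,0],0.055],
    [[0,0,0],[0.109,0.0048,0],0.055],
  ],
)

```text
clock: 20.6
eef_pos: [0.5782, 0.0953, 0.2999]
orientation: [-1.93, -2.019, -0.432]
ft_force: [-0.3, -0.4, -0.6]
finger_gap: 0.583
grasp_force: 0.0
```

```bash
python3 - <<'E'
from h import *
pose()
b,_=read_camera("scene");a,d=read_camera("top")
cv2.imwrite("pics/c5.png",np.hstack([cv2.resize(b[110:330,160:400],(400,367)),cv2.resize(a[140:280,200:400],(400,280)).copy()[:280] if 0 else cv2.resize(a[120:303,200:400],(400,367))])[...,::-1])
X=cloud("top",d);Z=X[...,2]
th=np.radians(2.5);F=np.array([.5755,.2265]);sx=np.array([-np.sin(th),np.cos(th)]);sy=np.array([-np.cos(th),-np.sin(th)])
L=np.dstack([(X[...,:2]-F)@sx,(X[...,:2]-F)@sy])*1000
for nm,y0,y1,lo,hi in (("c2",-40,40,.030,.052),("blank",40,120,.021,.036)):
    m=(L[...,0]>-70)&(L[...,0]<-8)&(L[...,1]>y0)&(L[...,1]<y1)&(Z>lo)&(Z<hi);Q=L[m]
    if len(Q): print(nm,m.sum(),Q.min(0),Q.max(0))
E
```

```text
t 20.6 p [0.5782 0.0953 0.2999] y [0.999 0.045 0.001] z [-0.018  0.425 -0.905] F [-0.3 -0.4 -0.6] gap 54.8 grip 0.0 q [-0.24  0.27  1.37  0.42  1.62 -0.29]
c2 101 [-36.33575617 -15.95750852] [-8.1555033  17.46643469]
blank 56 [-33.5576247  65.6091408] [-8.43123316 85.48014252]
```

View pics/c5.png

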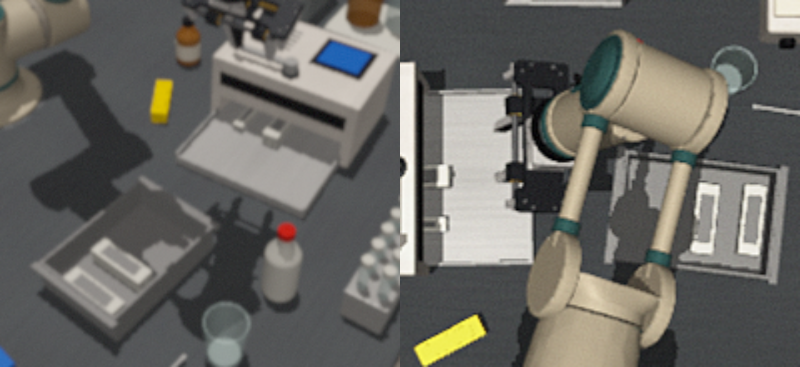

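The right half shows cassette 1 flat in the tote at (706,215), parallel to the stored one at (753,218). Cassette 2 and the blank are where they were, so I grasp cassette 2.

>>> arm_command(
  commands=[
    [[-0.0002,0.0164,-0.0415],[0,0,0],0.055],
    [[-0.0002,0.0164,-0.0415],[0,0,0],0.055],
    [[-0.0002,0.0164,-0.0415],[0,0,0],0.055],
    [[-0.0002,0.0164,-0.0415],[0,0,0],0.055],
    [[-0.0002,0.0164,-0.0415],[0,0,0],0.055],
    [[-0.0003,0.0085,-0.018],[0,0,0],0.055],
    [[-0.0003,0.0085,-0.018],[0,0,0],0.055],
    [[-0.0003,0.0085,-0.018],[0,0,0],0.055],
    [[-0.0003,0.0085,-0.017],[0,0,0],0.055],
    [[0,0,0],[0,0,0],0.055],
    [[0,0,0],[0,0,0],0.03],
    [[0,0,0],[0,0,0],0.03],
    [[0,0,0],[0,0,0],0.03],
    [[0,0,0],[0,0,0],0.03],
    [[0,0,0],[0,0,0],0.03],
  ],
)

```text
clock: 22.58
eef_pos: [0.5766, 0.2112, 0.0222]
orientation: [-1.932, -2.021, -0.431]
ft_force: [-1.4, -1.4, 5.3]
finger_gap: 0.359
grasp_force: 30.0
```

>>> arm_command(
  commands=[
    [[0.0005,-0.011,0],[0,0,0],0.03],
    [[0.0005,-0.011,0],[0,0,0],0.03],
    [[0.0005,-0.011,0],[0,0,0],0.03],
    [[0.0005,-0.011,0],[0,0,0],0.03],
    [[0.0005,-0.011,0],[0,0,0],0.03],
    [[0.0005,-0.011,0],[0,0,0],0.03],
    [[0.0005,-0.011,0],[0,0,0],0.03],
    [[0.0005,-0.011,0],[0,0,0],0.03],
    [[0,0,0],[0,0,0],0.03],
  ],
)

```text
clock: 23.7
eef_pos: [0.5802, 0.1225, 0.0222]
orientation: [-1.932, -2.019, -0.43]
ft_force: [-1.3, -1.5, 9.6]
finger_gap: 0.356
grasp_force: 30.0
```

>>> arm_command(
  commands=[
    [[0,0,0],[0,0,0],0.055],
    [[0,0,0],[0,0,0],0.055],
    [[0,0,0],[0,0,0],0.055],
    [[0,-0.0085,0.018],[0,0,0],0.055],
    [[0,-0.0085,0.018],[0,0,0],0.055],
    [[0,-0.0085,0.018],[0,0,0],0.055],
    [[0,-0.0085,0.018],[0,0,0],0.055],
    [[0,0,0],[-0.109,-0.0048,0],0.055],
    [[0,0,0],[-0.109,-0.0048,0],0.055],
    [[0,0,0],[-0.109,-0.0048,0],0.055],
    [[0,0,0],[-0.109,-0.0048,0],0.055],
    [[0,0.03,0],[0,0,0],0.055],
    [[-0.001,0.036,0],[0,0,0],0.055],
    [[0,0,-0.03],[0,0,0],0.055],
    [[0,0,-0.03],[0,0,0],0.055],
    [[0,0,-0.016],[0,0,0],0.055],
    [[0,0,0],[0,0,0],0.055],
  ],
)

```text
clock: 25.82
eef_pos: [0.5781, 0.1551, 0.0162]
orientation: [-2.17, -2.27, 0.003]
ft_force: [-0.4, 0.4, 0.1]
finger_gap: 0.587
grasp_force: 0.0
```

>>> arm_command(
  commands=[
    [[0,0,0],[0,0,0],0.03],
    [[0,0,0],[0,0,0],0.03],
    [[0,0,0],[0,0,0],0.03],
    [[0,0,0],[0,0,0],0.03],
  ],
)

```text
clock: 26.32
eef_pos: [0.5796, 0.1554, 0.0185]
orientation: [2.17, 2.27, 0.002]
ft_force: [0.0, -0.3, 4.7]
finger_gap: 0.355
grasp_force: 30.0
```

>>> arm_command(
  commands=[
    [[0,0,0.02],[0,0,0],0.03],
    [[0,0,0.04],[0,0,0],0.03],
    [[0,0,0.06],[0,0,0],0.03],
    [[0,0,0.06],[0,0,0],0.03],
    [[-0.004,-0.0239,0],[0,0,0.119],0.03],
    [[-0.004,-0.0239,0],[0,0,0.119],0.03],
    [[-0.004,-0.0239,0],[0,0,0.119],0.03],
    [[-0.004,-0.0239,0],[0,0,0.119],0.03],
    [[-0.004,-0.0239,0],[0,0,0.119],0.03],
    [[-0.004,-0.0239,0],[0,0,0.119],0.03],
    [[-0.004,-0.0239,0],[0,0,0.119],0.03],
    [[-0.004,-0.0239,0],[0,0,0.119],0.03],
    [[-0.004,-0.0239,0],[0,0,0.119],0.03],
    [[-0.004,-0.0239,0],[0,0,0.119],0.03],
    [[-0.004,-0.0239,0],[0,0,0.119],0.03],
    [[-0.004,-0.0239,0],[0,0,0.119],0.03],
    [[0,0,0],[0,0,0],0.03],
  ],
)

```text
clock: 28.45
eef_pos: [0.5304, -0.1326, 0.1968]
orientation: [-0.159, -3.137, -0.0]
ft_force: [-0.2, -0.1, -3.0]
finger_gap: 0.357
grasp_force: 30.0
```

>>> arm_command(
  commands=[
    [[0,0,-0.04],[0,0,0],0.03],
    [[0,0,-0.05],[0,0,0],0.03],
    [[0,0,-0.03],[0,0,0],0.03],
    [[0,0,0],[0,0,0],0.03],
  ],
)

```text
clock: 28.95
eef_pos: [0.5288, -0.1296, 0.075]
orientation: [-0.155, -3.132, -0.004]
ft_force: [0.3, -1.1, -1.4]
finger_gap: 0.356
grasp_force: 30.0
```

>>> arm_command(
  commands=[
    [[0,0,-0.02],[0,0,0],0.03],
    [[0,0,-0.02],[0,0,0],0.03],
    [[0,0,-0.012],[0,0,0],0.03],
    [[0,0,-0.005],[0,0,0],0.03],
    [[0,0,-0.003],[0,0,0],0.03],
    [[0,0,-0.003],[0,0,0],0.03],
    [[0,0,0],[0,0,0],0.03],
  ],
)

```text
clock: 29.82
eef_pos: [0.5311, -0.1315, 0.0145]
orientation: [0.154, 3.138, 0.0]
ft_force: [-0.2, -1.2, -2.2]
finger_gap: 0.359
grasp_force: 30.0
```

Two rows lower it the last 3 mm. Then I release, lift and move clear to look.

>>> arm_command(
  commands=[
    [[0,0,-0.002],[0,0,0],0.03],
    [[0,0,-0.0015],[0,0,0],0.03],
    [[0,0,0],[0,0,0],0.03],
    [[0,0,0],[0,0,0],0.046],
    [[0,0,0],[0,0,0],0.046],
    [[0,0,0.02],[0,0,0],0.046],
    [[0,0,0.06],[0,0,0],0.046],
    [[0,0,0.06],[0,0,0],0.046],
    [[0,0,0.06],[0,0,0],0.046],
    [[0,0,0.06],[0,0,0],0.046],
    [[-0.03,-0.04,0],[0,0,0],0.046],
    [[-0.03,-0.04,0],[0,0,0],0.046],
    [[-0.03,-0.04,0],[0,0,0],0.046],
    [[-0.03,-0.04,0],[0,0,0],0.046],
    [[-0.03,-0.04,0],[0,0,0],0.046],
    [[-0.03,-0.04,0],[0,0,0],0.046],
    [[0,-0.04,0],[0,0,0],0.046],
    [[0,-0.04,0],[0,0,0],0.046],
    [[0,-0.04,0],[0,0,0],0.046],
    [[0,0,0],[0,0,0],0.046],
  ],
)

```text
clock: 32.33
eef_pos: [0.3505, -0.4939, 0.2695]
orientation: [-0.157, -3.137, -0.001]
ft_force: [0.3, 0.2, 0.3]
finger_gap: 0.489
grasp_force: 0.0
```

```bash
python3 - <<'E'
from h import *
pose()
b,_=read_camera("scene");a,d=read_camera("top")
cv2.imwrite("pics/c6.png",np.hstack([cv2.resize(b[110:330,160:400],(400,367)),cv2.resize(a[120:303,200:400],(400,367))])[...,::-1])
X=cloud("top",d);Z=X[...,2];hsv=cv2.cvtColor(a,cv2.COLOR_RGB2HSV)
m=((Z>.022)&(Z<.045)&(X[...,0]>.45)&(X[...,0]<.60)&(X[...,1]<-.09)&(X[...,1]>-.31)&(hsv[...,2]>120)).astype(np.uint8)
n,l,st,_=cv2.connectedComponentsWithStats(m)
for i in range(1,n):
    if st[i,4]>60: P=X[l==i];print(cv2.minAreaRect((P[:,:2]*1000).astype(np.float32)),np.median(P[:,2]))
E
```

```text
t 32.33 p [ 0.3505 -0.4939  0.2695] y [0.1   0.995 0.001] z [-0.001  0.001 -1.   ] F [0.3 0.2 0.3] gap 46.0 grip 0.0 q [-1.07  0.3   1.32 -0.    1.53 -2.54]
((527.9195556640625, -132.89942932128906), (34.717735290527344, 109.77597045898438), 84.50194549560547) 0.033235680150005664
((520.2841796875, -213.22994995117188), (34.55113983154297, 109.43121337890625), 84.46985626220703) 0.03374646605680498
((520.6917724609375, -285.28704833984375), (32.756500244140625, 109.70404815673828), 83.45775604248047) 0.03289659455165239
```

View pics/c6.png

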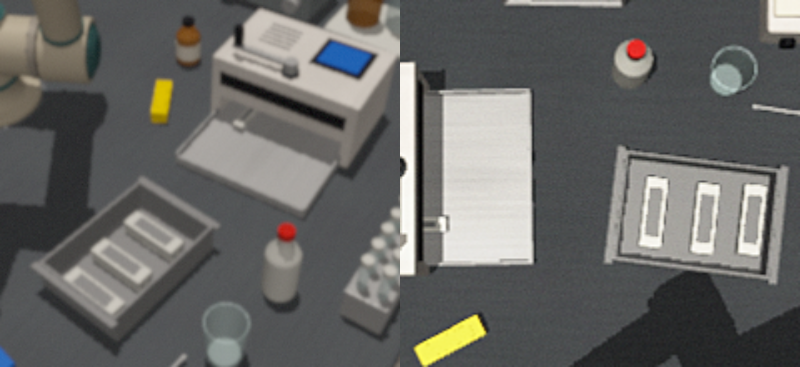

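The picture shows three parallel flat cassettes in the tote at (653,212), (706,217) and (753,218). The blank is still at the mouth at (440,224), the handle is closed and the arm is clear.

```bash
python3 -c "
from station import *
print(job_done())"
```

```text
the job is handed in; nothing more can be done
None
```

I closed the handle first, then laid both full-size cassettes flat in the tote, parallel to the stored one. The final pictures show the blank, the stored cassette and the bench items near the tray and tote undisturbed, and the job is handed in; no verdict came back.

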